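Reset the footage counter through its recessed well

TASK

Zero the film footage counter: push its pivoting brass dust cover aside until the well beneath is clear, press the sunken reset key at the bottom of that well fully down, let it spring up, then push the cover back so that it hides the whole well again. Do not press the other key, in the well that has no cover, and do not knock or pick up the things standing about.

Things in the scene. Friction and masses are not known exactly. Their poses are not given: they have to be found in the camera images.
- counter: Footage counter, a wooden block fixed to the table, 160 (its x) by 260 (y) by 75 mm high; origin at the centre of its underside, x away from the robot at yaw 0. Its flat top has two round wells, 46 mm wide and 40 mm deep: the reset well, under a brass cover, at (x, y) = (-20, -55) mm, and an open one at (-25, 75). A dial 54 mm wide stands 7 mm proud at (43, 92).
- cover (a joint): Angle of the brass cover, rad: 0 = at its stop, centred over the reset well; grows clockwise seen from above (towards the counter's +y) to a stop at 1.5. Well all hidden below 0.13, all clear above 0.85. Stays where left; moves with about 0.5 N at the fin. A 4 mm plate, top 80.5 mm above the table: a disc 68 mm wide centred 70 mm from the pivot, on an arm 24 mm wide.
- pivot (a point): On the axis of the cover's pivot, level with the cover's top face, at the counter's (x, y) = (+50, -55) mm; a screw head of 24 mm diameter stands 4 mm above it. Its axes are those of the counter.
- fin (a point): Centre of the upright dark fin on the cover, the part to push against from either side: 36 mm long (pointing away from the pivot), 8 mm thick, 24 mm high (80.5 to 104.5 mm above the table); 80 mm from the pivot axis. Its x axis points from the fin to the pivot; it turns with the cover.
- reset_key (a joint): How far the reset key is pressed, m: 0 = up, 0.006 = fully down. A spring resists with about 2 N at first and 5 N fully down, and returns the key.
- reset_key_top (a point): Centre of the reset key's flat top, a round steel key of 24 mm diameter at the centre of the reset well; 20 mm below the counter's top (55 mm above the table) when up. Moves with the key.
- mark_key (a joint): How far the other key, in the open well, is pressed, m: 0 = up, 0.006 = down. Not to be pressed.
- mark_key_top (a point): Centre of the top of the other key, of the same size and depth, in the open well. Not to be pressed.
- mug: Bystander: pale blue enamel mug, 80 mm across and 80 mm high, handle to its +y reaching 68 mm from its axis; origin at the centre of its underside.
- spool_core: Bystander: beech spool core, a ring 68 mm across and 35 mm high, lying flat; origin at the centre of its underside.
- screwdriver: Bystander: horn-handled screwdriver 190 mm long, about 26 mm thick, lying along its own x axis; origin under its middle.
- reel_clamp: Bystander: small steel reel clamp with a thumbscrew, about 60 by 28 by 40 mm high; origin at the centre of its underside.

How it is judged (in metres and radians):
On the way, in this order (a step that is already met when the one before it is completed fails the run):
1. the cover is swung aside until the reset well is clear (value of joint cover above 0.85 rad), for 0.1 s.
2. the reset key is pressed fully down (more than 4.5 of its 6 mm) by the fingers, the cover still clear of the well (value of joint reset_key above 0.0045 m and value of joint cover above 0.75 rad and contact force between the fingers and reset_key above 0.5 N), for 0.1 s.
At the end, for the whole second after the job is handed in: After the key has been pressed, the cover is back within 0.13 rad of its closed stop, so that it hides the whole well, and at rest; both keys are up (within 1.5 mm) (value of joint cover below 0.13 rad and value of joint each of reset_key, mark_key below 0.0015 m and velocity of joint cover between -0.05 and 0.05 rad/s); the robot touches nothing.
It fails at once if the other key is pressed (more than 2 mm) (value of joint mark_key above 0.002 m).
It fails at once if the mug is knocked, lifted or carried (moved more than 20 mm) (distance of mug from where it was at the start of the episode above 0.02 m).
It fails at once if the spool core is knocked, lifted or carried (moved more than 20 mm) (distance of spool_core from where it was at the start of the episode above 0.02 m).
It fails at once if the screwdriver is knocked, lifted or carried (moved more than 30 mm) (distance of screwdriver from where it was at the start of the episode above 0.03 m).
It fails at once if the reel clamp is knocked, lifted or carried (moved more than 20 mm) (distance of reel_clamp from where it was at the start of the episode above 0.02 m).
It also fails if it takes over 58 s, if anything falls off the work surface, if the arm or the gripper's body presses on something with over 40 N, if the wrist force passes 120 N, or if a joint passes its speed limit or range.

ROBOT

A 7-joint arm with a two-finger parallel gripper is mounted at the origin on the work surface. World frame = base frame: x ahead of the robot, y to its left, z up, the work surface at z = 0. Lengths are in mm, angles in rad, forces in N, time in s.
With the tool pointing down it reaches from about 400 to 875 mm from the base axis. Payload 4.4 kg.
Tool frame: the origin (TCP) lies at the very end of the fingers, on their centre line; the grasp point (between the pads) lies 19 mm behind it; y points along the fingers, z is the direction in which the jaws open and shut, and the axes are right-handed (so a half turn about y gives the same grasp; the last joint's range is limited). The gripper opens to 85 mm and grips with 20 to 120 N. Pads are 22 mm wide; open, the fingers measure 114 mm over their backs; the gripper's body (76 mm by 85 mm) begins 54 mm behind the grasp point. The pads swing forward as they close: fully open they stand 13 mm farther back than shut.
Start: joints at [-1.406, 0.628, 0.038, 1.517, -0.027, 0.996, -0.02], TCP at [148.666, 632.784, 231.313] pointing down, gripper open.
Joint ranges: [-3.06, 3.06], [-0.37, 2.12], [-1.25, 1.32], [0.18, 2.47], [-1.1, 4.24], [0.23, 1.98], [-2.94, 2.94]. Speed limits (rad/s): [2.57, 2.57, 3.14, 3.14, 3.14, 3.14, 3.14].

INTERFACE

Orientations are given as [roll, pitch, yaw] about the fixed x, y, z axes, in that order (R = Rz(yaw) Ry(pitch) Rx(roll)).
In Python, from cell import * gives the robot as it stands.
- The arm moves only by the tool apply_moves, never from a script. Its argument "targets" is a list of rows, each a list of 6 numbers: the shift along the tool's x, y, z in units of 40 mm (1.0 is 40 mm), then the turn, a rotation vector about the tool's x, y, z in units of 8 degrees (1.0 is 8 degrees). A call has 1 to 12 rows; each row shifts and turns the commanded pose from where the row before left it, along the tool's axes as they then stand; what a row does not reach is not made up. A row lasts 1/8 s, in which the tool goes at most 62.5 mm and 10.7 degrees, less where a joint would pass 70% of its speed; a pose out of reach is approached as far as the arm can. A call is refused whole if a number of a shift passes 1 or a number of a turn 1, either way. A call with a gripper value outside its range is refused whole. "jaw" is the gripper command: -1 is shut, 1 is fully open, values between are in proportion, set as the call begins (left out, the last holds). The fingers move at their own pace and stop on an object; the grip force is fixed at half the most. Time passes only in rows, so rows that do not move let the fingers close. It gives the time, the measured TCP pose, the force and the opening at its end, in the units of the state.
- read_state(): the state, without advancing time (a new reading comes with each control period).
- get_image(name): name is "scene" or "top" or "wrist"; returns the picture (480x640x3 uint8, red, green, blue); there is no depth.
- calibration(name): a dict with "fx", "fy", "cx", "cy" (pixels), "k1" (the pictures are not rectified: a ray, as slopes to the right and down, at radius r is drawn at 1 + k1 r^2 times it, then the intrinsics apply), "world_from_camera" (4x4, takes a point from camera to world coordinates). Camera axes: x right, y down, z forward; pixel columns grow to the right and rows downward; lengths in mm; the calibration is good to about 2 mm. A picture is of the moment at which its call begins: read the wrist's pose just before it. calibration takes no time and is no camera call; for the wrist camera it gives the pose at the moment of the call.
- finish_job(): hands the job in, once; it reports no verdict.
The state is a dict: "clock": time; "qpos": joint angles; "qd": joint speeds; "tau": joint torques, N m; "eef_pos": TCP position; "tool_rot": TCP orientation; "force": force on the tool from outside, world axes, zero at the start; "torque": the same for the moment, N m; "width": finger opening in mm.
Only numpy, scipy, OpenCV 4.12 (cv2) and the standard library are available. Lean on these libraries where they do the work, as an engineer would, in place of code of your own. Each camera call takes 0.05 s, during which the arm holds its last target. There are 200 camera calls.

## Working session

There is one attempt and no reset: what is moved stays moved. The work goes in short steps, Python scripts to look and compute and a tool call to move; the robot and the scene stay as the last step left them, time stands still between calls to the robot, and variables do not carry over. Pictures are saved under pics/ and viewed, about 8 in all and at most 12, crops included, and the job is handed in when it is done.

Besides the shell and the picture viewer there is one more tool, called after ">>>" by a JSON object that holds its "fn" and its "kwargs". apply_moves: Moves the arm, as the interface text tells. Its arguments: {"type":"object","properties":{"targets":{"type":"array"},"jaw":{"type":"number"}},"required":["targets"]}

```bash
mkdir -p pics
cat > h.py <<'E'
from cell import *
import numpy as np, cv2
def save(n,f):
    im=get_image(n); cv2.imwrite('pics/'+f,im[:,:,::-1]); return im
def unproj(n,u,v,z,c=None):
    c=c or calibration(n); d=np.array([(u-c['cx'])/c['fx'],(v-c['cy'])/c['fy']]); s=d.copy()
    for _ in range(20): s=d/(1+c['k1']*(s@s))
    T=np.array(c['world_from_camera']); r=T[:3,:3]@[s[0],s[1],1]; o=T[:3,3]
    return o+r*(z-o[2])/r[2]
def proj(n,p,c=None):
    c=c or calibration(n); T=np.linalg.inv(np.array(c['world_from_camera'])); q=T[:3,:3]@np.array(p,float)+T[:3,3]
    s=q[:2]/q[2]; s=s*(1+c['k1']*(s@s)); return np.array([s[0]*c['fx']+c['cx'],s[1]*c['fy']+c['cy']])
E
python3 - <<'E'
from h import *
save('top','top0.png'); save('scene','scene0.png')
print(read_state()); print(calibration('top'))
E
```

```text
{'clock': 0.1, 'qpos': array([-1.40578589,  0.62927347,  0.03844769,  1.51827295, -0.02699719,
        0.99633289, -0.02000007]), 'qd': array([-0.00027854, -0.00205531,  0.00011699, -0.00255815, -0.00049101,
        0.00019521, -0.00162363]), 'tau': array([ 2.12484607e-03, -5.64541411e+01,  1.23044539e+00, -1.93978322e+01,
        1.13069350e-02,  5.45698655e-03,  2.03794519e-05]), 'eef_pos': array([148.53953105, 632.20772736, 230.46668263]), 'tool_rot': array([-1.57256478e+00, -2.34900854e-05, -2.30811444e-01]), 'force': array([ 0.66449632, -0.81227262, -0.259306  ]), 'torque': array([-0.02654637, -0.06516573,  0.00984719]), 'width': 85.4364908982076}
{'fx': 482.32700227835795, 'fy': 482.32700227835795, 'cx': 322.2108157569048, 'cy': 233.84128965316805, 'k1': -0.06589048172991711, 'world_from_camera': array([[-2.79913043e-02, -9.98123461e-01,  5.44613985e-02,
         4.84090599e+02],
       [-9.99537468e-01,  2.72997790e-02, -1.34004549e-02,
         7.31678432e+01],
       [ 1.18885243e-02, -5.48113045e-02, -9.98425953e-01,
         1.15181613e+03],
       [ 0.00000000e+00,  0.00000000e+00,  0.00000000e+00,
         1.00000000e+00]])}
```

View pics/top0.png

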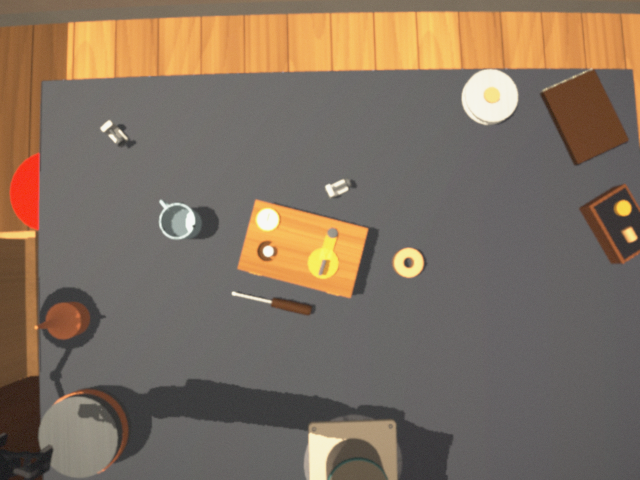

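View pics/scene0.png

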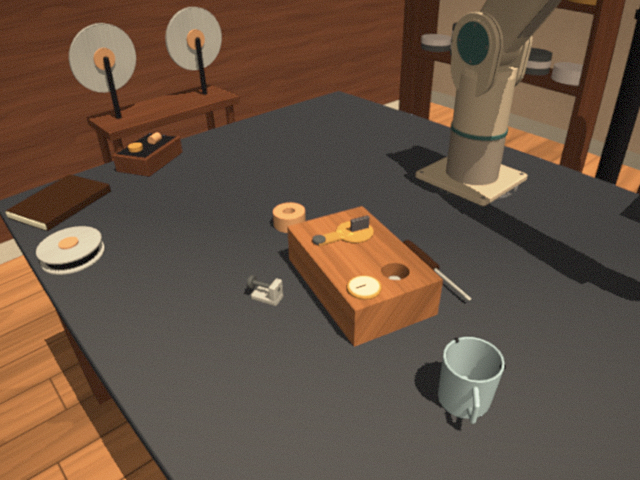

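The top view shows the counter at about (303,248) px, with pivot screw ~(333,233), fin ~(323,266), dial ~(267,219) and open well ~(268,251). The scene view agrees, with the mug well clear on the dial side. I'll enlarge a crop.

Run:
```python
import cv2
im=cv2.imread('pics/top0.png')[185:310,225:385]
cv2.imwrite('pics/crop.png',cv2.resize(im,None,fx=5,fy=4.8,interpolation=cv2.INTER_CUBIC))
```

```text
(no output)
```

View pics/crop.png

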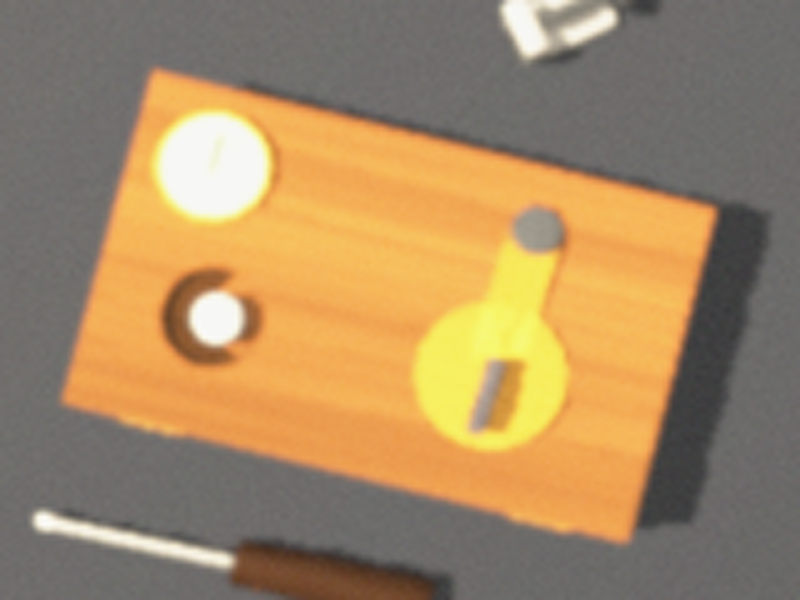

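The enlarged crop gives top corners (153,68), (718,206), (630,543), (63,403). It also gives screw head (538,229), disc (490,375), dial (213,166) and open well (210,317).

Run:
```python
from h import *
from scipy.optimize import least_squares
L=[(153,68,80,130,75),(718,206,80,-130,75),(630,543,-80,-130,75),(63,403,-80,130,75),(538,229,50,-55,84.5),(213,166,43,92,82),(490,375,-20,-55,80.5)]
W=np.array([unproj('top',225+a/5-.4,185+b/4.8-.4,z)[:2] for a,b,_,_,z in L]); P=np.array([l[2:4] for l in L],float)
R=lambda t:np.array([[np.cos(t),-np.sin(t)],[np.sin(t),np.cos(t)]])
f=lambda q:(P@R(q[2]).T+q[:2]-W).ravel()
s=least_squares(f,[540,80,0],loss='soft_l1'); x=s.x; print(x, f(x).reshape(-1,2).round(1))
g=lambda a,b:(R(x[2])@[a,b]+x[:2]).round(1)
for n,p in dict(reset=(-20,-55),pivot=(50,-55),fin=(-30,-55),mark=(-25,75),dial=(43,92)).items(): print(n,g(*p))
for n,u,v in [('mug',178,221),('clamp',338,187),('spool',409,263),('sd0',234,293),('sd1',312,311)]: print(n,unproj('top',u,v,20).round())
a,b,z=unproj('top',225+488/5,185+395/4.8,104.5); print('fintop',a,b)
```

```text
[ 5.12271858e+02  1.03332268e+02 -2.76528981e-01] [[-1.  -0.3]
 [-0.5  1.2]
 [ 1.   0.5]
 [ 0.2  0. ]
 [ 0.2  0.2]
 [ 0.3 -0.1]
 [-0.4 -3.8]]
reset [478.   55.9]
pivot [545.4  36.8]
fin [468.4  58.6]
mark [508.7 182.3]
dial [578.8 180.1]
mug [585. 397.  20.]
clamp [656.  18.  20.]
spool [ 472. -144.   20.]
sd0 [413. 268.  20.]
sd1 [366.  87.  20.]
fintop 468.6193223742817 60.300445492929825
```

>>> {"fn": "apply_moves", "kwargs": {"targets": [[0.8,0,-0.8,0,0,0],[0.8,0,-0.8,0,0,0],[0.8,0,-0.8,0,0,0],[0.8,0,-0.8,0,0,0],[0.8,0,-0.8,0,0,0],[0.8,0,-0.8,0,0,0],[0.8,0,-0.8,0,0,0],[0.8,0,-0.8,0,0,0],[0.8,0,-0.8,0,0,0],[0.8,0,-0.8,0,0,0],[0.8,0,-0.8,0,0,0],[0.8,0,-0.8,0,0,0]], "jaw": -1}}

```text
clock: 1.6
eef_pos: [435.1, 169.8, 231.2]
tool_rot: [-1.571, 0.0, -0.231]
force: [1.0, -0.2, -0.4]
width: -0.1
```

>>> {"fn": "apply_moves", "kwargs": {"targets": [[0.36,0,-0.84,0,0.33,0],[0.36,0,-0.84,0,0,0],[0.36,0,-0.84,0,0,0],[0.35,0,-0.84,0,0,0],[0,0,0,0,0,0],[0,0,0,0,0,0],[0,0,0,0,0,0]]}}

```text
clock: 2.48
eef_pos: [454.4, 27.7, 231.2]
tool_rot: [-1.57, 0.001, -0.275]
force: [0.2, 0.5, 0.3]
width: -0.1
```

Run:
```python
from h import *
s=read_state(); print(s); c=calibration('wrist'); save('wrist','w1.png')
for n,p in dict(pivot=(545.4,36.8,84.5),fin=(468.4,58.6,104.5),reset=(478,55.9,80.5),dial=(578.8,180.1,82),tcp=s['eef_pos']).items(): print(n,proj('wrist',p,c).round())
```

```text
{'clock': 2.475, 'qpos': array([-0.21459007,  0.356317  ,  0.12335722,  2.03949346, -0.06382334,
        0.74961568,  1.24396642]), 'qd': array([-0.004092  ,  0.00029101,  0.00321336, -0.00110354,  0.00116267,
        0.00077744,  0.00164137]), 'tau': array([ 3.27655161e-01, -3.73526537e+01,  1.43653907e+00, -1.56789172e+01,
        2.12122500e-02,  3.45410808e-03, -3.83881954e-03]), 'eef_pos': array([454.39843104,  27.7267123 , 231.18500405]), 'tool_rot': array([-1.57041742e+00,  5.03347250e-04, -2.74679125e-01]), 'force': array([0.20638803, 0.488855  , 0.28625047]), 'torque': array([-0.03981917,  0.03446557,  0.0112372 ]), 'width': -0.10609220454528455}
pivot [363. 320.]
fin [370. 236.]
reset [366. 239.]
dial [538. 312.]
tcp [325. 313.]
```

View pics/w1.png

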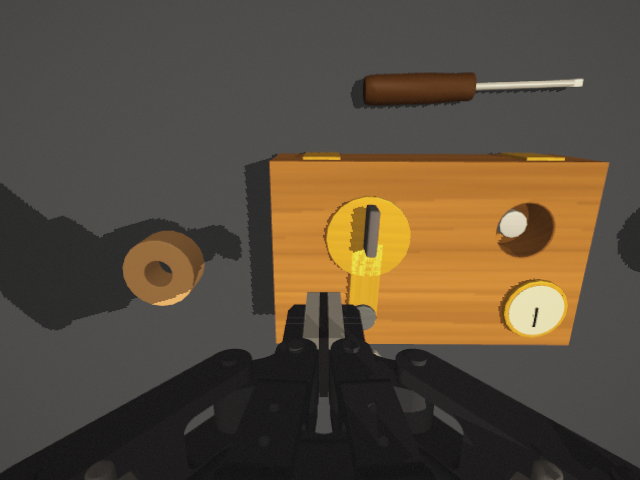

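Closed fingers are beside the fin. In the wrist view the disc centre is at ~(368,237), the screw at (363,318) and the dial at (536,309), all within ~3 px of prediction. Next I lower beside the fin.

>>> {"fn": "apply_moves", "kwargs": {"targets": [[0.127,0.7,0,0,0,0],[0,0.7,0,0,0,0],[0,0.7,0,0,0,0],[0,0.7,0,0,0,0],[0,0.5,0,0,0,0],[0,0.2,0,0,0,0],[0,0,0,0,0,0],[0,0,0,0,0,0]]}}

```text
clock: 3.52
eef_pos: [460.0, 25.3, 92.0]
tool_rot: [-1.57, -0.001, -0.277]
force: [0.5, 0.2, -0.2]
width: 0.3
```

>>> {"fn": "apply_moves", "kwargs": {"targets": [[0,0,0.125,0,0,0],[0,0,0.125,0,0,0],[0,0,0.125,0,0,0],[-0.027,0,0.141,0,0.5,0],[-0.027,0,0.141,0,0.5,0],[-0.027,0,0.141,0,0.5,0],[-0.027,0,0.141,0,0.5,0],[-0.027,0,0.141,0,0.5,0],[-0.027,0,0.141,0,0.5,0],[-0.027,0,0.141,0,0.5,0],[-0.027,0,0.141,0,0.5,0],[-0.027,0,0.141,0,0.5,0]]}}

```text
clock: 5.03
eef_pos: [481.7, 87.3, 91.3]
tool_rot: [-1.571, 0.0, -0.907]
force: [0.3, -1.2, 1.6]
width: 0.3
```

>>> {"fn": "apply_moves", "kwargs": {"targets": [[-0.027,0,0.141,0,0.5,0],[-0.027,0,0.141,0,0.5,0],[-0.027,0,0.141,0,0.5,0],[-0.027,0,0.141,0,0.5,0],[-0.027,0,0.141,0,0.5,0],[-0.027,0,0.141,0,0.5,0],[-0.027,0,0.141,0,0.5,0],[-0.027,0,0.141,0,0.5,0],[-0.027,0,0.141,0,0.5,0],[0,0,0,0,0,0],[0,0,0,0,0,0]]}}

```text
clock: 6.4
eef_pos: [524.2, 114.9, 91.2]
tool_rot: [-1.571, 0.0, -1.532]
force: [-0.2, -0.6, 0.7]
width: 0.1
```

Run:
```python
from h import *
s=read_state(); print(s['eef_pos'],s['tool_rot'],s['force'],s['qpos'])
# counter frame
t=-.2765; d=s['eef_pos'][:2]-[512.3,103.3]; print(d[0]*np.cos(t)+d[1]*np.sin(t),-d[0]*np.sin(t)+d[1]*np.cos(t))
im=save('top','top2.png')[170:320,215:395]; cv2.imwrite('pics/c2.png',cv2.resize(im[:,:,::-1],None,fx=4,fy=4,interpolation=cv2.INTER_CUBIC))
```

```text
[524.19649958 114.88544994  91.24077479] [-1.57109419e+00  1.32256626e-04 -1.53206960e+00] [-0.21418472 -0.56385242  0.72274228] [-0.56293493  0.72283767  0.45910074  1.9638852  -0.56198278  0.58290843
  0.31489903]
8.281917304680016 14.39302603218404
```

View pics/c2.png

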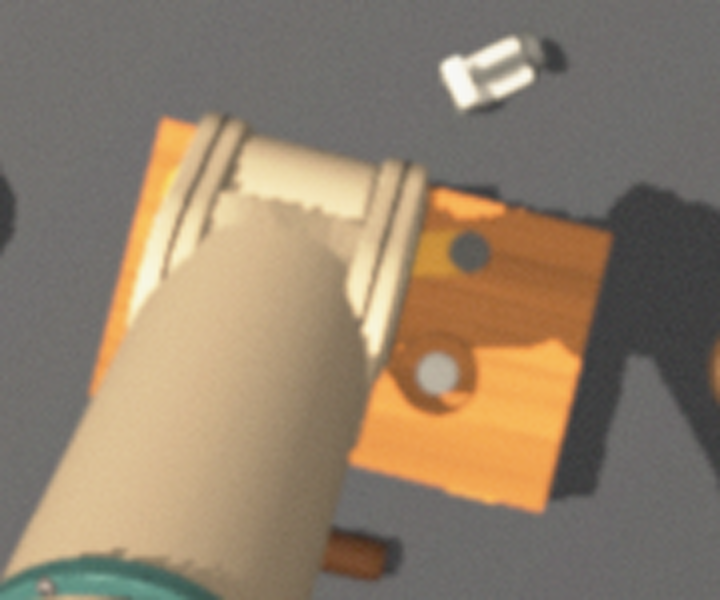

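The well is open, with the key visible at crop (437,373), and nothing covers it. I'll localise the key from this and then move above it.

Run:
```python
from h import *
print(unproj('top',215+437/4-.4,170+373/4-.4,55),unproj('top',215+436/4-.4,170+371/4-.4,75))
```

```text
[477.87279439  56.57253835  55.        ] [479.11462524  57.40100418  75.        ]
```

>>> {"fn": "apply_moves", "kwargs": {"targets": [[0,0,-0.2,0,0,0],[0,0,-0.2,0,0,0],[0,-0.5,0,0,0,0],[0,-0.5,0,0,0,0],[0,-0.5,0,0,0,0],[0.5,0,-0.3,0,0,0],[0.5,0,-0.3,0,0,0],[0.43,0,-0.21,0,0,0],[0,0,0,0,0,0],[0,0,0,0,0,0],[0,0,0,0,0,0]]}}

```text
clock: 7.82
eef_pos: [478.6, 56.5, 151.2]
tool_rot: [-1.571, 0.0, -1.532]
force: [-0.3, 0.1, -0.9]
width: 0.1
```

Run:
```python
from h import *
c=calibration('wrist'); s=read_state(); save('wrist','w3.png'); print(s['eef_pos'],proj('wrist',(478,55.9,55),c),proj('wrist',(478,55.9,75),c),proj('wrist',s['eef_pos'],c))
```

```text
[478.6292763   56.54120824 151.17680848] [322.44587931 242.43760342] [322.39492454 252.55330972] [323.67615818 312.22084568]
```

View pics/w3.png

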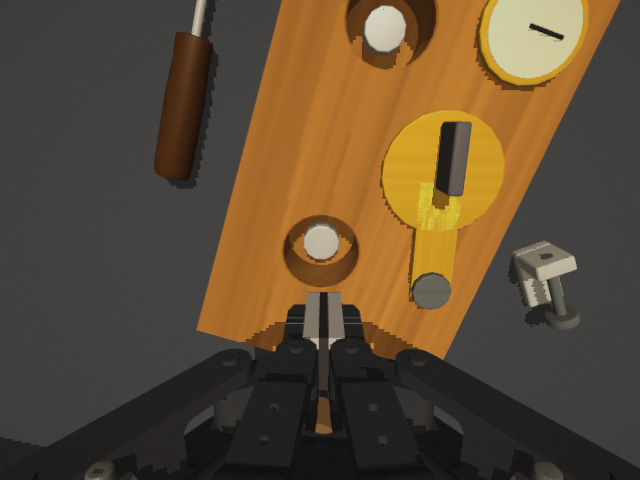

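Key seen at (321,241) px against the predicted (322,242), so the alignment is good. I'll descend carefully.

>>> {"fn": "apply_moves", "kwargs": {"targets": [[0,0.5,0,0,0,0],[0,0.5,0,0,0,0],[0,0.5,0,0,0,0],[0,0.4,0,0,0,0],[0,0.2,0,0,0,0],[0,0.1,0,0,0,0],[0,0,0,0,0,0],[0,0,0,0,0,0]]}}

```text
clock: 8.88
eef_pos: [478.6, 55.7, 63.7]
tool_rot: [-1.57, 0.0, -1.533]
force: [-0.7, -1.3, -0.2]
width: 0.1
```

>>> {"fn": "apply_moves", "kwargs": {"targets": [[0,0.1,0,0,0,0],[0,0.05,0,0,0,0],[0,0,0,0,0,0],[0,0,0,0,0,0]]}}

```text
clock: 9.38
eef_pos: [478.2, 55.6, 57.3]
tool_rot: [-1.571, -0.0, -1.534]
force: [0.5, -0.5, -0.5]
width: -0.3
```

>>> {"fn": "apply_moves", "kwargs": {"targets": [[0,0.05,0,0,0,0],[0,0.05,0,0,0,0],[0,0.025,0,0,0,0],[0,0,0,0,0,0],[0,0,0,0,0,0]]}}

```text
clock: 10.0
eef_pos: [478.4, 55.7, 52.4]
tool_rot: [-1.571, 0.0, -1.534]
force: [-0.4, -0.2, 3.5]
width: 0.3
```

>>> {"fn": "apply_moves", "kwargs": {"targets": [[0,0.05,0,0,0,0],[0,0,0,0,0,0],[0,0,0,0,0,0]]}}

```text
clock: 10.38
eef_pos: [478.4, 55.7, 50.3]
tool_rot: [-1.571, 0.0, -1.534]
force: [0.1, -0.3, 3.6]
width: -0.2
```

>>> {"fn": "apply_moves", "kwargs": {"targets": [[0,0.05,0,0,0,0],[0,0,0,0,0,0],[0,0,0,0,0,0]]}}

```text
clock: 10.75
eef_pos: [478.4, 55.7, 49.0]
tool_rot: [-1.57, 0.001, -1.534]
force: [-1.2, -0.4, 11.5]
width: -0.2
```

>>> {"fn": "apply_moves", "kwargs": {"targets": [[0,0.05,0,0,0,0],[0,0,0,0,0,0],[0,0,0,0,0,0]]}}

```text
clock: 11.12
eef_pos: [478.5, 55.7, 48.6]
tool_rot: [-1.569, 0.002, -1.534]
force: [-5.1, 1.1, 33.0]
width: -0.3
```

Force rose to 33 N at z = 48.6, so the key is at its stop. Now I retract and measure the cover angle.

>>> {"fn": "apply_moves", "kwargs": {"targets": [[0,-0.1,0,0,0,0],[0,-0.3,0,0,0,0],[0,-0.5,0,0,0,0],[0,-0.5,0,0,0,0],[0,-0.6,0,0,0,0],[0,-0.6,0,0,0,0],[0,0,0,0,0,0],[0,0,0,0,0,0]]}}

```text
clock: 12.12
eef_pos: [477.6, 55.9, 149.8]
tool_rot: [-1.572, -0.0, -1.533]
force: [-0.4, -0.5, 0.3]
width: 0.3
```

Run:
```python
from h import *
c=calibration('wrist'); s=read_state(); im=get_image('wrist'); cv2.imwrite('pics/w4.png',im[:,:,::-1])
print(s['eef_pos'],s['tool_rot'],s['force'])
a=im.astype(int); m=((a[:,:,0]>150)&(a[:,:,1]>120)&(a[:,:,2]<60)&(a[:,:,0]-a[:,:,1]<70)).astype(np.uint8); m[250:]=0;m[:105]=0
n,l,st,ce=cv2.connectedComponentsWithStats(m); i=1+st[1:,4].argmax(); print(st[i],ce[i])
piv=np.array([545.4,36.8]); t=-.2765
for phi in (1.1,1.15,1.2,1.25,1.3,1.35):
  R=lambda q:np.array([[np.cos(q),-np.sin(q)],[np.sin(q),np.cos(q)]])
  A=R(t-phi); D=piv+A@[-70,0]; T=piv+A@[-80,37]; S=R(s['tool_rot'][2]).T@(T-s['eef_pos'][:2])
  print(phi,proj('wrist',[*D,80.5],c).round(1),proj('wrist',[*D,80.5],c)-[443,171],T.round(1),'tool shift',S.round(1),'dyaw',t-phi-s['tool_rot'][2])
```

```text
[477.56337877  55.88364602 149.7985947 ] [-1.57208229e+00 -9.59529878e-06 -1.53310410e+00] [-0.42402571 -0.50198917  0.34502042]
[  385   105   147   145 10668] [445.48340832 176.17200975]
1.1 [426.5 173.5] [-16.52287323   2.49422954] [566.3 122.4] tool shift [-63.2  91.1] dyaw 0.15660409787654106
1.15 [432.9 172.6] [-10.08960153   1.64244879] [570.5 121.3] tool shift [-61.9  95.3] dyaw 0.10660409787654124
1.2 [439.4 172.1] [-3.6405464   1.11019141] [574.7 119.9] tool shift [-60.3  99.5] dyaw 0.05660409787654119
1.25 [445.8 171.9] [2.80345028 0.89969428] [578.8 118.4] tool shift [-58.6 103.5] dyaw 0.0066040978765411484
1.3 [452.2 172. ] [9.22151631 1.01192178] [582.9 116.6] tool shift [-56.7 107.5] dyaw -0.043395902123458896
1.35 [458.6 172.4] [15.59286026  1.44655704] [586.8 114.6] tool shift [-54.6 111.4] dyaw -0.09339590212345894
```

View pics/w4.png

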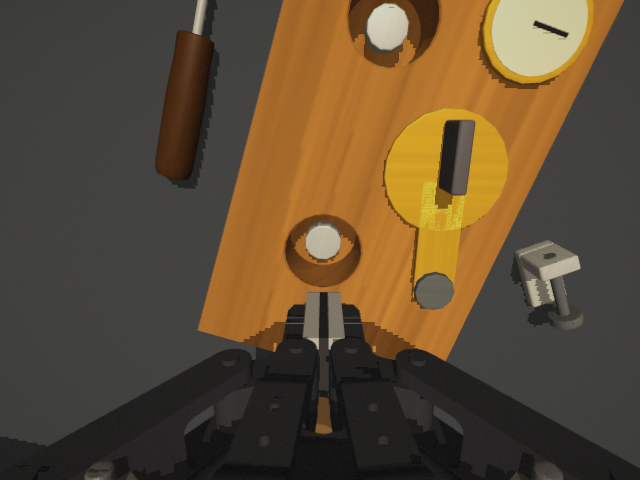

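The disc centre is at ~(446,169), so the cover angle is ≈1.25 rad, and the key at (323,241) is up again. Next I move to the fin's far side and lower.

>>> {"fn": "apply_moves", "kwargs": {"targets": [[-0.3,0,0.65,0,0,0],[-0.4,0,0.65,0,0,0],[-0.4,0,0.65,0,0,0],[-0.365,0,0.64,0,0,0],[0,0,0,0,0,0],[0,0.5,0,0,0,0],[0,0.5,0,0,0,0],[0,0.3,0,0,0,0],[0,0.15,0,0,0,0],[0,0,0,0,0,0],[0,0,0,0,0,0]]}}

```text
clock: 13.55
eef_pos: [580.0, 118.0, 92.9]
tool_rot: [-1.57, 0.0, -1.534]
force: [-0.3, 0.1, 0.6]
width: -0.1
```

>>> {"fn": "apply_moves", "kwargs": {"targets": [[0,0,-0.15,0,0,0],[0,0,-0.15,0,0,0],[0,0,-0.15,0,0,0],[-0.027,0,-0.141,0,-0.5,0],[-0.027,0,-0.141,0,-0.5,0],[-0.027,0,-0.141,0,-0.5,0],[-0.027,0,-0.141,0,-0.5,0],[-0.027,0,-0.141,0,-0.5,0],[-0.027,0,-0.141,0,-0.5,0],[-0.027,0,-0.141,0,-0.5,0],[-0.027,0,-0.141,0,-0.5,0]]}}

```text
clock: 14.92
eef_pos: [516.1, 113.6, 92.5]
tool_rot: [-1.57, 0.0, -0.972]
force: [0.3, 0.9, -0.1]
width: -0.1
```

>>> {"fn": "apply_moves", "kwargs": {"targets": [[-0.027,0,-0.141,0,-0.5,0],[-0.027,0,-0.141,0,-0.5,0],[-0.027,0,-0.141,0,-0.5,0],[-0.027,0,-0.141,0,-0.5,0],[-0.027,0,-0.141,0,-0.5,0],[-0.027,0,-0.141,0,-0.5,0],[-0.027,0,-0.141,0,-0.5,0],[-0.027,0,-0.141,0,-0.5,0],[0,0,0,0,0,0],[0,0,0,0,0,0]]}}

```text
clock: 16.18
eef_pos: [480.5, 85.8, 92.4]
tool_rot: [-1.571, -0.0, -0.418]
force: [0.5, 0.4, 0.4]
width: 0.1
```

Run:
```python
from h import *
s=read_state(); print(s['eef_pos'],s['tool_rot'],s['force'])
t=-.2765; d=s['eef_pos'][:2]-[545.4,36.8]; x,y=d[0]*np.cos(t)+d[1]*np.sin(t),-d[0]*np.sin(t)+d[1]*np.cos(t); r=np.hypot(x,y)
print(x,y,r,'cover angle est',np.arctan2(y,-x)-np.arcsin(18.5/r))
```

```text
[480.50702973  85.84164637  92.42486585] [-1.57052850e+00 -3.64392925e-04 -4.17677389e-01] [0.52112774 0.42385954 0.35077886]
-75.81601947974514 29.46373805343613 81.33990822366715 cover angle est 0.141210415960626
```

>>> {"fn": "apply_moves", "kwargs": {"targets": [[-0.027,0,-0.141,0,-0.5,0],[-0.027,0,-0.141,0,-0.5,0],[0,0,0,0,0,0],[0,0,0,0,0,0]]}}

```text
clock: 16.68
eef_pos: [474.3, 76.3, 92.3]
tool_rot: [-1.571, -0.0, -0.278]
force: [0.7, 0.2, 0.1]
width: -0.1
```

>>> {"fn": "apply_moves", "kwargs": {"targets": [[0,0,-0.04,0,0,0],[0,0,0,0,0,0],[0,0,0,0,0,0]]}}

```text
clock: 17.05
eef_pos: [473.9, 74.9, 92.3]
tool_rot: [-1.57, -0.0, -0.277]
force: [0.4, 1.6, -0.2]
width: -0.6
```

>>> {"fn": "apply_moves", "kwargs": {"targets": [[0,0,-0.04,0,0,0],[0,0,0,0,0,0],[0,0,0,0,0,0]]}}

```text
clock: 17.42
eef_pos: [473.8, 74.7, 92.4]
tool_rot: [-1.569, -0.001, -0.276]
force: [1.4, 6.1, -1.4]
width: -0.1
```

>>> {"fn": "apply_moves", "kwargs": {"targets": [[0,0,-0.04,0,0,0],[0,0,0,0,0,0],[0,0,0,0,0,0]]}}

```text
clock: 17.8
eef_pos: [473.8, 74.5, 92.4]
tool_rot: [-1.567, -0.001, -0.274]
force: [0.8, 8.4, -1.8]
width: 0.1
```

The push is firm against the closed stop. I'll back off, lift and look.

>>> {"fn": "apply_moves", "kwargs": {"targets": [[0,0,0.2,0,0,0],[0,0,0.4,0,0,0],[0,-0.6,0,0,0,0],[0,-0.7,0,0,0,0],[0,-0.7,0,0,0,0],[0,-0.7,0,0,0,0],[0,0,0,0,0,0],[0,0,0,0,0,0],[0,0,0,0,0,0]]}}

```text
clock: 18.92
eef_pos: [478.7, 94.6, 199.3]
tool_rot: [-1.572, 0.002, -0.277]
force: [-0.2, -0.4, -0.9]
width: 0.0
```

Run:
```python
from h import *
c=calibration('wrist'); s=read_state(); save('wrist','w5.png'); print(s['eef_pos'],s['force'])
piv=np.array([545.4,36.8])
for phi in (0,.05,.13):
  q=-.2765-phi; print(phi,proj('wrist',[*(piv-70*np.array([np.cos(q),np.sin(q)])),80.5],c).round(1))
print(proj('wrist',[*piv,84.5],c))
```

```text
[478.65561293  94.576408   199.31384808] [-0.2156805  -0.43084659 -0.89623538]
0 [272.  246.1]
0.05 [276.9 246.2]
0.13 [284.8 246.9]
[274.9950961  335.32322239]
```

View pics/w5.png

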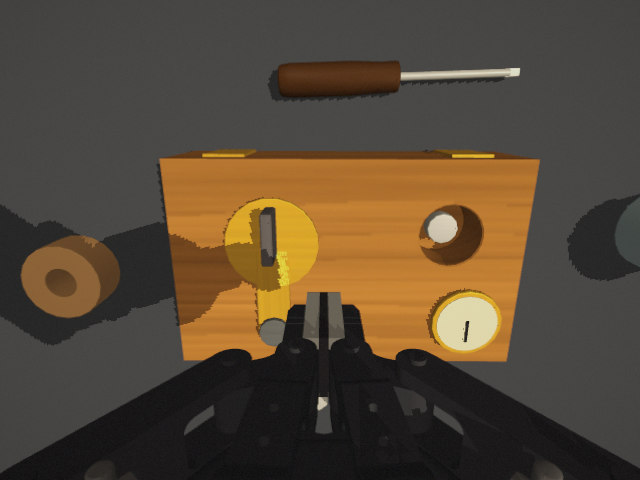

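The disc is centred at ~(271,244) against a predicted (272,246) for angle 0. The cover hides the whole well, the other key is up, and the arm is clear, so I'll hand in.

```bash
python3 -c "
from cell import *
print(finish_job())"
```

```text
the job is handed in; nothing more can be done
None
```

I zeroed the counter and handed the job in at about 19 s of the 58 s allowed; the hand-in gives no verdict.

- **Cover opened:** with the jaws shut, I pushed the fin round and measured the cover at about 1.25 rad from the wrist picture.
- **Key pressed:** I pressed the reset key until it hit its stop. The force rose to 33 N at a fingertip height of 48.6 mm, against 49 mm expected for fully down. The next picture showed the key up again.
- **Cover closed:** I pushed the cover back from the fin's other side until it met its closed stop at about 8 N.

In the last picture the disc is centred at about (271,244) px, where (272,246) is expected for angle 0, so the well is hidden. The other key looks up and was never touched. The fingers are about 95 mm above the fin with no contact force beyond noise.

I saw no sign of the mug, spool core, screwdriver or reel clamp being touched, but I did not re-measure their positions. No check failed or disagreed.

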